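# Strip the desk fan: stow the spinner, free the guard nut

## Task

The desk fan is being stripped for cleaning. Put the loose blade spinner into the open top drawer of the little drawer unit so it cannot get lost and slide that drawer gently all the way shut; then unscrew the big nut that still holds the fan's rear guard - its thread may run either way, so find out which way it loosens - and lift it off, up clear above the guard's rim over the fan. Finish while still holding the nut up there in the gripper, and leave the other things on the table where they are.

Things in the scene. Friction and masses are not known exactly. Their poses are not given: they have to be found in the camera images.
- fan: desk fan tipped to face straight up, fixed; blade and front guard are already off. Origin on its vertical axis at table height, axes as the world's. Its tubular stand's two upright arms with black pivot knobs reach 148 mm from the axis on opposite sides, up to 172 mm high: one towards the robot, one away, give or take 30 deg.
- fan_hub (a point): centre of the top of the rear guard's flat white hub plate (radius 66 mm), 112 mm above the table, on the axis; the nut sits on it. From the plate's edge wires rise outward in a dish to the guard's rim, radius 123 mm, rim top 53 mm above this point. A vertical 8 mm motor shaft stands here, through the nut, up to 42 mm above this point.
- guard_nut: grey plastic twelve-sided nut with thin ribs, 61 mm across the ribs, 24 mm high, 60 g, with a hole of about 21 mm in its top for the shaft. Starts tightened, flat on the hub plate, on the fan's axis. Origin: centre of its underside; z up. Flats face its own x, y and every 30 deg between.
- nut_top (a point): centre of the nut's top. How it unscrews: coarse thread of unseen hand, left or right, new at each start. The tightening way it stops dead after 2 to 8 deg; the loosening way it turns easily, without climbing. 60 to 90 deg from the start (best 75) it is free to lift straight up; about 95 deg meets a stop. Until then the thread holds it down.
- spinner: blade spinner: small grey plastic domed cap, round, 42 mm diameter for the lower 20 mm, dome top at 35 mm, 30 g; stands flat side down on the table between fan and drawer unit. Origin: centre of its flat underside; z up.
- unit_top (a joint): how far the top drawer of the drawer unit is pulled out, m: 0 is fully shut, 0.16 the furthest; it starts 0.10 to 0.125 open. It slides with about 1.2 N of friction and stays where left.
- unit_top_floor (a point): centre of the top drawer's inner floor, moves with the drawer, about 123 mm above the table. x points into the unit (the way it shuts), y across, z up. Inside 199 mm (x) by 150 mm (y), 41 mm deep, walls 3 mm. Its mint front's outer face is 107.5 mm before this point; the front's top is 49 mm above it. The back part, beyond the opening, is under the unit's top.
- unit: white plastic three-drawer unit, fixed, 220 mm deep (x), 170 mm wide (y), 178 mm high, mint drawers facing its -x side. Origin: centre of its underside; x towards its back. A shut drawer's front is flush with the unit's front. A small blue basket stands on the back of its top (from 19 mm behind the centre), to 228 mm above the table.
- unit_top_pull (a point): middle of the mint pull lip on the top drawer's front: 60 mm wide, 9 mm thick, standing 15 mm out from the front panel, about 155 mm above the table; same axes as the drawer floor.
- jar_lid: bystander: red screw lid of a jar lying flat, 68 mm diameter, 14 mm high, in line with the spinner (either may be the nearer). Origin: centre of its underside.
- mug: bystander: white mug, 82 mm diameter, 85 mm high. Origin: centre of its underside.
- screwdriver: bystander: screwdriver lying on the table across the robot's front, nearer than the spinner, 200 mm long, 26 mm high. Origin at its middle, underside.
Things that resemble listed ones, but are neither listed nor needed, are in the scene too. Leave any orange or purple look-alike of the guard_nut alone.

How it is judged (in metres and radians):
On the way, in this order (a step that is already met when the one before it is completed fails the run):
1. the spinner has been let go in the open top drawer (x of spinner in the frame of unit_top_floor between -0.1 and 0.1 m and y of spinner in the frame of unit_top_floor between -0.077 and 0.077 m and z of spinner in the frame of unit_top_floor between -0.01 and 0.035 m and contact force between the fingers and spinner below 0.05 N and linear speed of spinner below 0.05 m/s), for 0.2 s.
2. the top drawer is fully shut with the spinner in it (x of spinner in the frame of unit_top_floor between -0.1 and 0.1 m and y of spinner in the frame of unit_top_floor between -0.077 and 0.077 m and z of spinner in the frame of unit_top_floor between -0.01 and 0.035 m and value of joint unit_top below 0.006 m), for 0.2 s.
3. the guard nut has been turned loose on its boss, by 40 degrees or more (angle between the x axis of guard_nut and the x axis of fan, either way round above 0.7 rad and horizontal distance between guard_nut and fan below 0.006 m and z of guard_nut in the frame of fan below 0.127 m), for 0.05 s.
At the end, for the whole second after the job is handed in: The spinner lies inside the top drawer, shut to within 6 mm; the fingers grip the guard nut (over 1 N) at rest in the air, touching no part of the fan, its underside 60 mm or more above the hub plate (above the guard's rim) and within 100 mm of the fan's axis (all of step 2 and z of guard_nut in the frame of fan above 0.172 m and horizontal distance between guard_nut and fan below 0.1 m and contact force between the fingers and guard_nut above 1 N and contact force between guard_nut and fan below 0.05 N and linear speed of each of guard_nut, spinner below 0.03 m/s); the arm keeps its last pose, push and grip.
It fails at once if another thing on the table moved more than 30 mm (distance of any of jar_lid, mug, screwdriver from where it was at the start of the episode above 0.03 m).
It fails at once if the top drawer was slammed (shut faster than 0.5 m/s) (velocity of joint unit_top below -0.5 m/s).
It also fails if it takes over 67 s, if anything falls off the work surface, if the arm or the gripper's body presses on something with over 40 N, if the wrist force passes 120 N, or if a joint passes its speed limit or range.

## Robot

A 6-joint arm with a two-finger parallel gripper is mounted at the origin on the work surface. World frame = base frame: x ahead of the robot, y to its left, z up, the work surface at z = 0. Lengths are in mm, angles in rad, forces in N, time in s.
With the tool pointing down it reaches from about 400 to 825 mm from the base axis. Payload 7 kg.
Tool frame: the origin (TCP) lies midway between the tips of the shut fingers; the grasp point (between the pads) lies 19 mm behind it; z points along the fingers, x is the direction in which the jaws open and shut, and the axes are right-handed (so a half turn about z gives the same grasp; the last joint's range is limited). The gripper opens to 85 mm and grips with 20 to 120 N. Pads are 22 mm wide; open, the fingers measure 114 mm over their backs; the gripper's body (76 mm by 85 mm) begins 54 mm behind the grasp point. The pads swing forward as they close: fully open they stand 13 mm farther back than shut.
Start: joints at [1.593, 0.359, 0.012, 0, -1.224, -0.288], TCP at [177.32, 651.27, 231.302] pointing down, gripper open.
Joint ranges: [-3.07, 3.07], [-1.43, 2.12], [-1.02, 1.25], [-3.03, 1.67], [-3.05, -0], [-3.03, 3.03]. Speed limits (rad/s): [2.39, 2.39, 3.01, 3.14, 3.14, 3.14].

## Interface

Orientations are given as a unit quaternion [w, x, y, z].
In Python, from bench import * gives the robot as it stands.
- The arm moves only by the shell command python3 -m creep 'ROWS' [FORCE]. ROWS is JSON, one flat list of numbers, 5 for each row, row after row: the shift along the tool's x, y, z in cm, then the turn about the tool's z in units of 10 degrees (1.0 is 10 degrees), then the opening, from -1 (shut) to 1 (fully open), so that 0 is half open. A call has 1 to 20 rows; each row is the pose to reach, as a shift and turn from the pose commanded when the call began, along the tool's axes at that moment; what a row does not reach only later rows make up. A row lasts 1/8 s, in which the tool goes at most 62.5 mm and 10.7 degrees, less where a joint would pass 70% of its speed; a pose out of reach is approached as far as the arm can. A call with a gripper value outside its range is refused whole. The fingers move at their own pace and stop on an object; FORCE is the grip in N (left out, the last holds). Time passes only in rows, so rows that repeat a pose let the fingers close. It gives the time, the measured TCP pose, the force and the opening at its end, in the units of the state.
- read_state(): the state, without advancing time (a new reading comes with each control period).
- snapshot(name): name is "scene" or "top"; returns a dict with "color" (400x640x3 uint8, red, green, blue), "fx", "fy", "cx", "cy" (pixels), "k1" (the pictures are not rectified: a ray, as slopes to the right and down, at radius r is drawn at 1 + k1 r^2 times it, then the intrinsics apply), "cam_to_world" (4x4, takes a point from camera to world coordinates). Camera axes: x right, y down, z forward; pixel columns grow to the right and rows downward; lengths in mm; the calibration is good to about 2 mm. A picture is of the moment at which its call begins. There is no depth.
- job_done(): hands the job in, once; it reports no verdict.
Trained networks look in a picture, given as the dict that the camera call returned (one of the last four; its "shot" number tells which), for a name from the list of things; names that differ only in an ending like _2 or _b are one class to them, and where a whole thing is asked for, a point or a joint stands for the part that bears it (a point fixed in the world has none). Each returns a list of dicts, best first, with "score" (0 to 1); they miss things now and then, are a little off and sometimes report something else, mostly with a low value. They report only what shows in the picture. A call takes as long as a camera call. They do not tell look-alikes from the thing itself.
- search_frame(label, picture): "rect" ([centre column, centre row, width, height] in pixels, round what is visible of it).
The state is a dict: "t": time; "qpos": joint angles; "joint_vel": joint speeds; "joint_efforts": joint torques, N m; "position": TCP position; "eef_rot": TCP orientation; "contact_force": force on the tool from outside, world axes, zero at the start; "wrist_torque": the same for the moment, N m; "grip_width": opening from 0.0 (shut) to 1.0 (fully open).
Only numpy, scipy, OpenCV 4.12 (cv2) and the standard library are available. Lean on these libraries where they do the work, as an engineer would, in place of code of your own. Each camera call takes 0.05 s, during which the arm holds its last target.

## Working session

There is one attempt and no reset: what is moved stays moved. The work goes in short steps, Python scripts to look and compute and a shell command to move; the robot and the scene stay as the last step left them, time stands still between calls to the robot, and variables do not carry over. Pictures are saved under pics/ and viewed, and the job is handed in when it is done.

```bash
ls; mkdir -p pics; python3 - <<'E'
from bench import *
import cv2
s=read_state(); print({k:(v if not hasattr(v,'round') else v) for k,v in s.items()})
for n in("scene","top"):
    p=snapshot(n); cv2.imwrite(f"pics/{n}0.png",p["color"][:,:,::-1]); print(n,p["fx"],p["fy"],p["cx"],p["cy"],p["k1"],p["cam_to_world"])
    for l in("fan","guard_nut","spinner","unit","unit_top_pull","jar_lid","mug","screwdriver"):
        print(l,[(round(d["score"],2),[round(float(x)) for x in d["rect"]]) for d in search_frame(l,p)][:4])
E
```

```text
pics
{'t': 0.0, 'qpos': array([ 1.59309907e+00,  3.59430228e-01,  1.10685390e-02, -3.55863905e-04,
       -1.22408533e+00, -2.88102020e-01]), 'joint_vel': array([ 0.0014808 ,  0.00117131, -0.00038013,  0.00076098, -0.00018004,
        0.00087342]), 'joint_efforts': array([-8.93639444e-04, -5.83321559e+01,  2.93416107e+01,  6.93629399e+00,
       -5.94567027e-03,  1.08376403e-05]), 'position': array([177.20492475, 650.83457747, 230.33882583]), 'eef_rot': array([-6.21539308e-04, -6.07125183e-01,  7.94605753e-01, -5.68222059e-04]), 'contact_force': array([ 0.02568166, -0.57088707, -0.94008087]), 'wrist_torque': array([-0.00213392, -0.01110375, -0.01607141]), 'grip_width': 0.9985972057276261}
scene 486.3179953997389 486.3179953997389 319.5372260310037 200.46627193256904 -0.11292498340512296 [[ 6.19522419e-01  5.28240868e-01 -5.80649255e-01  1.45369726e+03]
 [ 7.84968052e-01 -4.20793384e-01  4.54706593e-01 -6.77099507e+02]
 [-4.13875981e-03 -7.37492043e-01 -6.75343140e-01  1.16578767e+03]
 [ 0.00000000e+00  0.00000000e+00  0.00000000e+00  1.00000000e+00]]
fan [(0.67, [378, 165, 71, 58])]

[... 515 characters left out ...]
234428e-02  4.99670768e+02]
 [-9.99951177e-01  8.28868907e-03 -5.37974008e-03  3.69378257e+00]
 [ 4.92390263e-03 -5.40668952e-02 -9.98525175e-01  1.03556891e+03]
 [ 0.00000000e+00  0.00000000e+00  0.00000000e+00  1.00000000e+00]]
fan [(0.59, [193, 208, 109, 114])]
guard_nut [(0.97, [176, 292, 28, 27]), (0.94, [199, 209, 29, 25]), (0.7, [209, 131, 26, 26]), (0.65, [227, 287, 26, 25])]
spinner [(0.55, [327, 229, 10, 18])]
unit [(0.65, [427, 166, 89, 163]), (0.47, [194, 210, 107, 114])]
unit_top_pull [(0.96, [429, 215, 75, 60]), (0.71, [197, 209, 28, 26])]
jar_lid [(0.84, [319, 175, 28, 28])]
mug [(0.83, [320, 121, 45, 38]), (0.69, [194, 209, 111, 113])]
screwdriver [(0.74, [321, 273, 70, 11])]
```

View pics/scene0.png

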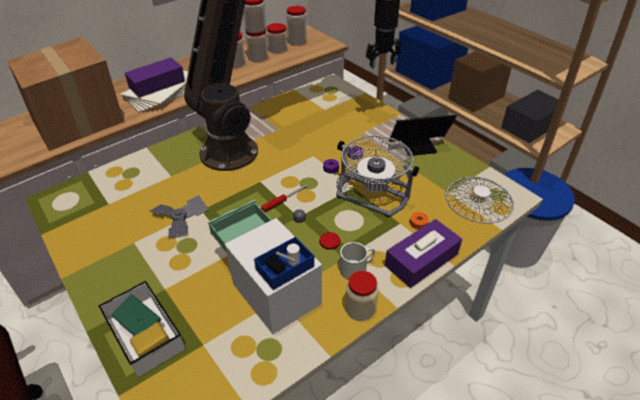

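View pics/top0.png

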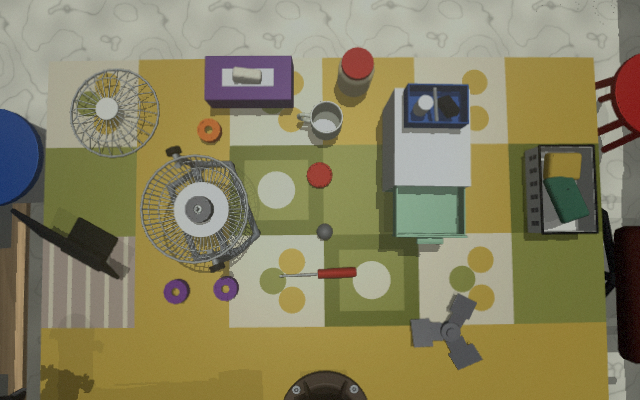

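```bash
cat > h.py <<'E'
import numpy as np, cv2
from bench import *
def K(p): return np.array([[p["fx"],0,p["cx"]],[0,p["fy"],p["cy"]],[0,0,1.]])
def ray(p,u,v):
    d=np.array([p["k1"],0,0,0,0.])
    q=cv2.undistortPoints(np.array([[[u,v]]],float),K(p),d)[0,0]
    T=np.array(p["cam_to_world"]); return T[:3,3],T[:3,:3]@np.array([q[0],q[1],1])
def at(p,u,v,z):
    o,d=ray(p,u,v); return o+d*(z-o[2])/d[2]
def proj(p,X):
    T=np.array(p["cam_to_world"]); c=T[:3,:3].T@(np.array(X,float)-T[:3,3])
    x,y=c[0]/c[2],c[1]/c[2]; r=1+p["k1"]*(x*x+y*y); return np.array([p["cx"]+p["fx"]*x*r,p["cy"]+p["fy"]*y*r])
def tri(ps):
    A=np.zeros((3,3));b=np.zeros(3)
    for p,u,v in ps:
        o,d=ray(p,u,v); d=d/np.linalg.norm(d);M=np.eye(3)-np.outer(d,d);A+=M;b+=M@o
    return np.linalg.solve(A,b)
def crop(p,name,u0,v0,u1,v1,s):
    cv2.imwrite("pics/"+name,cv2.resize(p["color"][v0:v1,u0:u1,::-1],None,fx=s,fy=s,interpolation=cv2.INTER_CUBIC))
E
python3 - <<'E'
from h import *
t=snapshot("top"); s=snapshot("scene")
crop(t,"t_fan.png",130,135,270,285,5); crop(t,"t_unit.png",300,150,480,250,4); crop(s,"s_unit.png",190,180,350,300,5); crop(s,"s_fan.png",320,130,430,220,6)
print("spin",at(t,325,232,18),at(s,300,216.5,18),tri([(t,325,231.5),(s,300,216.5)]))
print("nut",at(t,199,209,136),at(s,376,165,124))
E
```

```text
spin [475.52102133  -5.3575793   18.        ] [488.661436    -5.51698555  18.        ] [478.61400305  -2.68737666   8.50720772]
nut [533.6197297  286.04227336 136.        ] [537.12743532 289.08340863 124.        ]
```

View pics/t_fan.png

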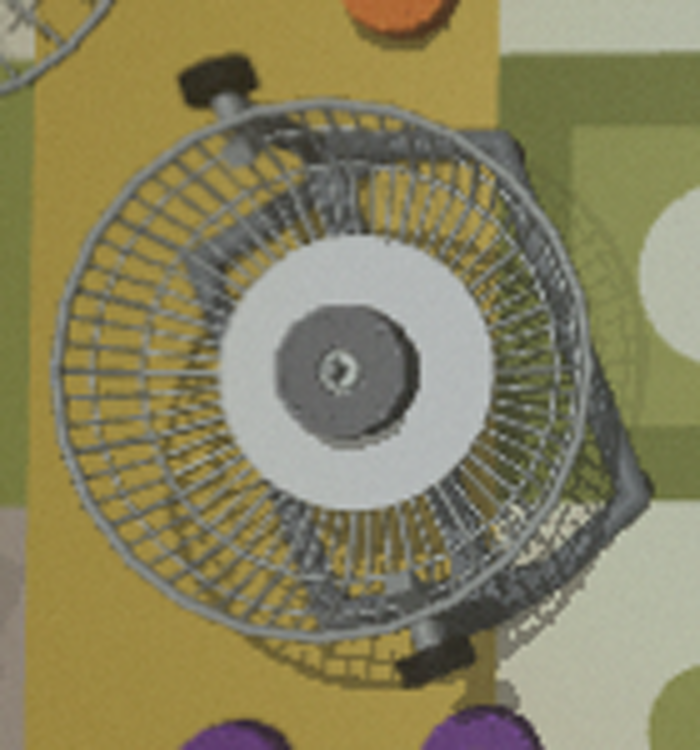

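View pics/t_unit.png

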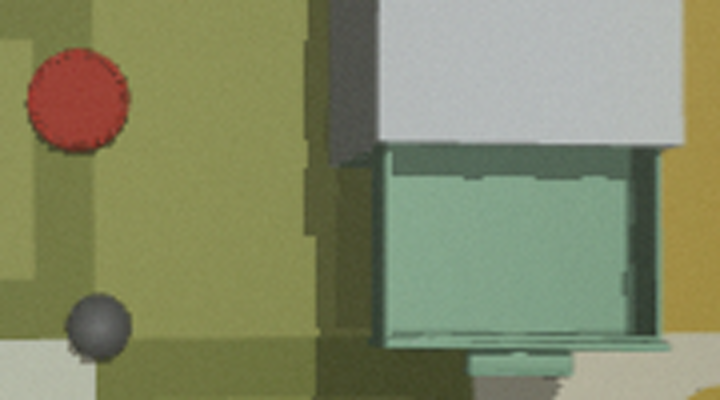

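View pics/s_unit.png

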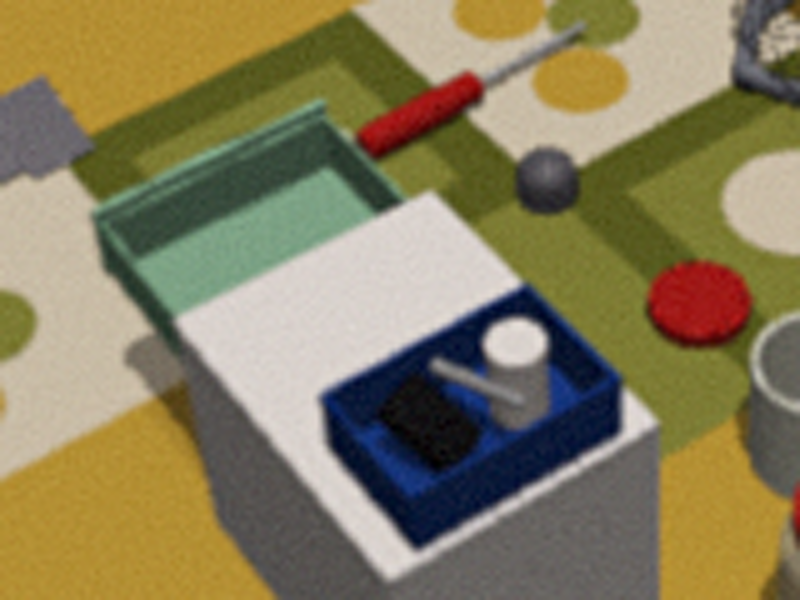

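View pics/s_fan.png

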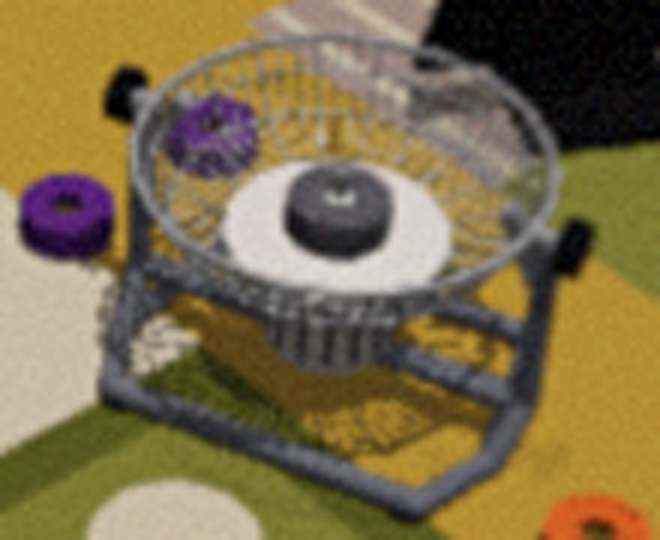

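```bash
python3 - <<'E'
from h import *
from scipy.optimize import minimize
t=snapshot("top"); s=snapshot("scene")
c=lambda u,v,u0,v0,k:((u+.5)/k+u0-.5,(v+.5)/k+v0-.5)
for n,(u,v),z in [("UFL",c(377,143,300,150,4),178),("UFR",c(684,146,300,150,4),178),("DFL",c(373,349,300,150,4),172),("DFR",c(669,349,300,150,4),172),("DFLbackedge",c(388,333,300,150,4),172),("pullL",c(468,376,300,150,4),158),("pullR",c(571,376,300,150,4),158),("UBL",(390,89),178)]:
    print(n,at(t,u,v,z).round(1))
for n,(u,v),z in [("UFLs",c(432,192,190,180,5),178),("UFRs",c(176,322,190,180,5),178),("UBR",c(392,584,190,180,5),178),("UBL",c(658,432,190,180,5),178),("DFL",c(324,102,190,180,5),172),("DFR",c(93,212,190,180,5),172)]:
    print("scene",n,at(s,u,v,z).round(1))
# circle/silhouette bbox fits
def sil(p,x,y,prof):
    a=np.linspace(0,2*np.pi,48,endpoint=False)
    P=np.array([proj(p,[x+r*np.cos(b),y+r*np.sin(b),z]) for r,z in prof for b in a])
    return np.r_[P.min(0),P.max(0)]
sp=[(21,0),(21,20),(20,25),(15,31),(8,34),(0,35)]
tb=np.r_[c(66,293,300,150,4),c(132,362,300,150,4)]; sb=np.r_[c(515,147,190,180,5),c(580,214,190,180,5)]
for w in((1,0),(0,1),(1,1)):
    f=lambda q:w[0]*((sil(t,*q,sp)-tb)**2).sum()+w[1]*((sil(s,*q,sp)-sb)**2).sum()
    r=minimize(f,[478,-5],method="Nelder-Mead"); print("spin",w,r.x,r.fun)
print(sil(t,*r.x,sp)-tb,sil(s,*r.x,sp)-sb)
nt=[(30,112),(30,136)]; pl=[(66,112)]
f=lambda q:((sil(t,*q,nt)-np.r_[c(275,303,130,135,5),c(420,450,130,135,5)])**2).sum(); print("nut",(r:=minimize(f,[535,286],method="Nelder-Mead")).x,r.fun)
f=lambda q:((sil(t,*q,pl)-np.r_[c(219,235,130,135,5),c(494,511,130,135,5)])**2).sum(); print("plate",(r:=minimize(f,[535,286],method="Nelder-Mead")).x,r.fun)
f=lambda q:((sil(s,*q,pl)-np.r_[c(222,162,320,130,6),c(453,296,320,130,6)])**2).sum(); print("plate s",(r:=minimize(f,[535,286],method="Nelder-Mead")).x,r.fun)
f=lambda q:((sil(s,*q,nt)-np.r_[c(285,160,320,130,6),c(393,258,320,130,6)])**2).sum(); print("nut s",(r:=minimize(f,[535,286],method="Nelder-Mead")).x,r.fun)
print("shaft",at(t,*c(341,371,130,135,5),154))
E
```

```text
UFL [ 580.7 -157.   178. ]
UFR [ 577.7 -327.7  178. ]
DFL [ 467.1 -153.8  172. ]
DFR [ 465.4 -318.4  172. ]
DFLbackedge [ 475.8 -162.3  172. ]
pullL [ 450.9 -209.6  158. ]
pullR [ 450.3 -267.7  158. ]
UBL [ 797.8 -152.6  178. ]
scene UFLs [ 584.9 -157.3  178. ]
scene UFRs [ 581.2 -326.3  178. ]
scene UBR [ 801.9 -331.2  178. ]
scene UBL [ 807.2 -166.5  178. ]
scene DFL [ 474.3 -161.5  172. ]
scene DFR [ 470.3 -318.6  172. ]
spin (1, 0) [476.8655023  -3.7309774] 0.5691701919841862
spin (0, 1) [479.02555135  -2.38514221] 0.26787471756622244
spin (1, 1) [477.54559655  -3.15165177] 1.4984865917557726
[-0.06540671  0.25988077 -0.38568472 -0.76393202] [-0.21072862 -0.42425365 -0.67097673  0.14042157]
nut [531.6047238  289.13469508] 5.8506737217368325
plate [534.26956278 289.14363155] 0.2457661598367178
plate s [535.81354869 290.54661897] 1.1337983148855157
nut s [534.54948571 291.66806804] 0.015502886794742354
shaft [533.41513713 283.12041321 154.        ]
```

```bash
python3 -m creep '[4.6,-3.85,0,-0.5,1, 9.2,-7.7,0,-1.0,1, 13.8,-11.55,0,-1.52,1, 18.4,-15.4,0,-1.52,1, 23.0,-19.25,0,-1.52,1, 27.6,-23.1,0,-1.52,1, 32.2,-26.95,0,-1.52,1, 36.8,-30.8,0,-1.52,1, 41.4,-34.65,0,-1.52,1, 46.0,-38.5,1,-1.52,1, 50.6,-42.35,4,-1.52,1, 55.23,-46.21,8,-1.52,1, 55.23,-46.21,10.1,-1.52,1, 55.23,-46.21,10.1,-1.52,1]' 20; python3 - <<'E'
from h import *
s=read_state();print(s["qpos"].round(2),s["eef_rot"].round(3),s["contact_force"].round(1))
p=snapshot("scene");crop(p,"s1.png",230,150,370,270,5);p=snapshot("top");crop(p,"t1.png",250,160,400,280,5)
E
```

```text
t: 2.85
position: [476.9, -4.5, 128.5]
eef_rot: [-0.002, -0.706, 0.708, 0.001]
contact_force: [-0.2, 0.1, 1.1]
grip_width: 0.999
[ 0.4   0.13 -0.55 -0.   -0.89  1.16] [-0.002 -0.706  0.708  0.001] [-0.2  0.1  1.1]
```

View pics/s1.png

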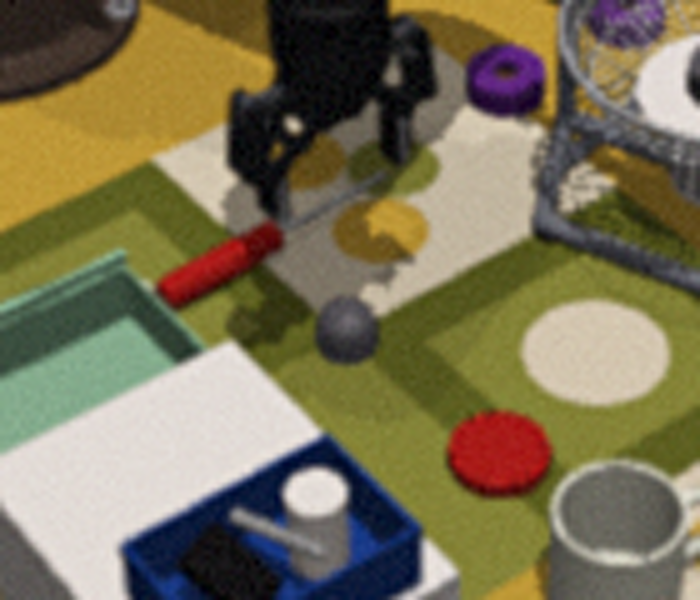

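View pics/t1.png

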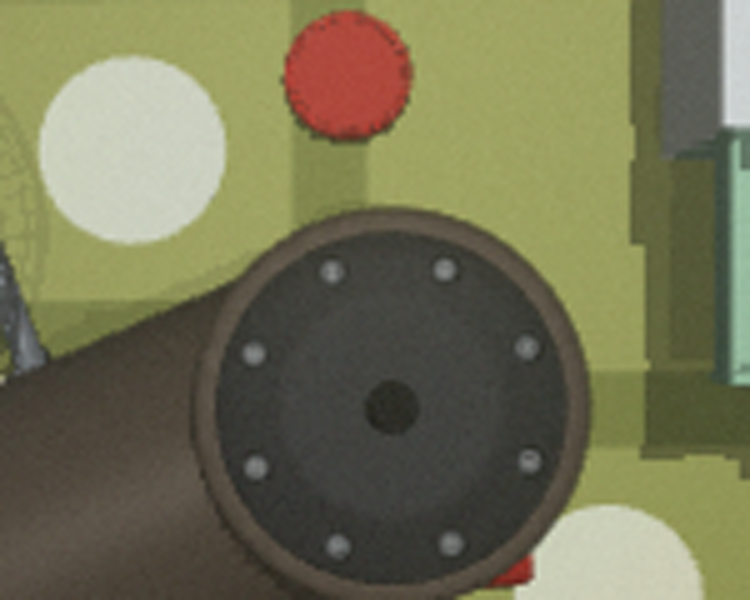

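```bash
python3 -m creep '[-0.1,0,4,0,1, -0.1,0,8,0,1, -0.1,0,11,0,1, -0.1,0,12.65,0,1, -0.1,0,12.65,0,1, -0.1,0,12.65,0,-0.2, -0.1,0,12.65,0,-0.4, -0.1,0,12.65,0,-0.4, -0.1,0,12.65,0,-0.4, -0.1,0,12.65,0,-0.4,-0.1,0,12.65,0,-0.4]' 25
```

```text
t: 4.32
position: [478.8, -1.6, 5.0]
eef_rot: [0.001, -0.707, 0.707, -0.0]
contact_force: [-4.2, 1.6, 10.1]
grip_width: 0.474
```

```bash
python3 -m creep '[0,0,-1,0,-0.4, 0,0,-6,0,-0.4, 0,0,-12,0,-0.4, 0,0,-18,0,-0.4, 0,0,-21,0,-0.4, 0,0,-21,0,-0.4]'; python3 - <<'E'
from h import *
s=read_state();print(s["position"],s["contact_force"].round(1),s["grip_width"])
p=snapshot("scene");crop(p,"s2.png",230,100,370,220,5)
E
```

```text
t: 5.08
position: [479.3, -1.8, 217.3]
eef_rot: [0.003, -0.707, 0.707, -0.001]
contact_force: [-0.5, -0.1, -1.5]
grip_width: 0.474
[479.32963946  -1.78284153 217.30359656] [-0.5 -0.1 -1.5] 0.47365053872449436
```

View pics/s2.png

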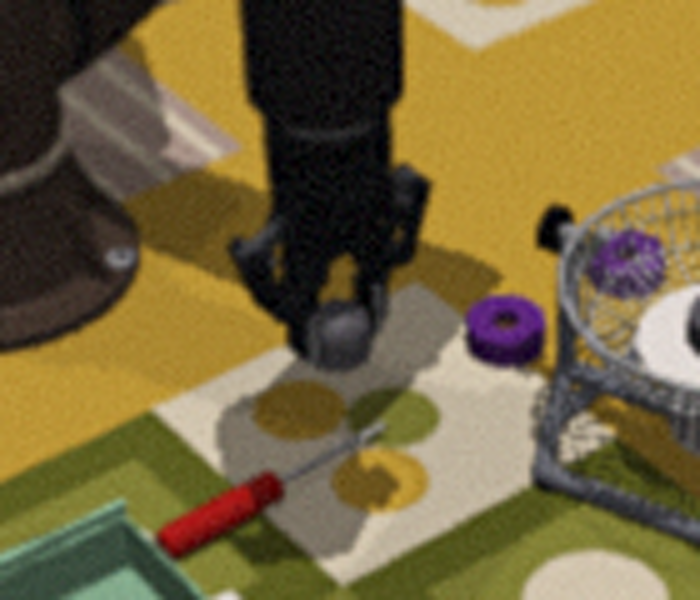

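```bash
python3 -m creep '[3,-0.6,0,0,-0.4, 8,-1.6,0,0,-0.4, 13,-2.6,0,0,-0.4, 18,-3.6,0,0,-0.4, 22,-4.4,0,0,-0.4, 23.9,-4.6,0,0,-0.4, 23.9,-4.6,0,0,-0.4, 23.9,-4.6,3,0,-0.4, 23.9,-4.6,5.5,0,-0.4, 23.9,-4.6,5.5,0,-0.4]'; python3 - <<'E'
from h import *
s=read_state();print(s["position"],s["contact_force"].round(1),s["grip_width"])
p=snapshot("scene");crop(p,"s3.png",190,140,330,260,5)
p=snapshot("top");crop(p,"t3.png",360,130,500,250,5)
E
```

```text
t: 6.38
position: [522.4, -239.7, 156.9]
eef_rot: [0.001, 0.707, -0.707, -0.002]
contact_force: [-0.3, -0.3, 0.8]
grip_width: 0.471
[ 522.38946493 -239.65680336  156.90248512] [-0.3 -0.3  0.8] 0.47100691413125784
```

View pics/s3.png

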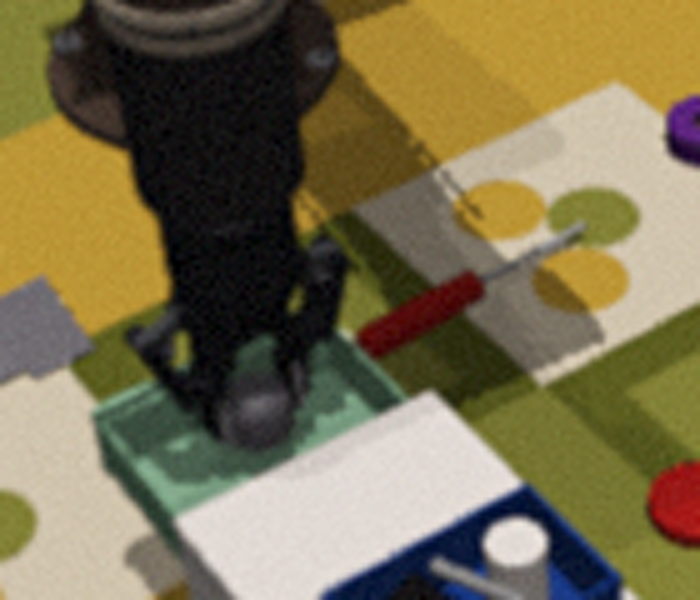

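View pics/t3.png

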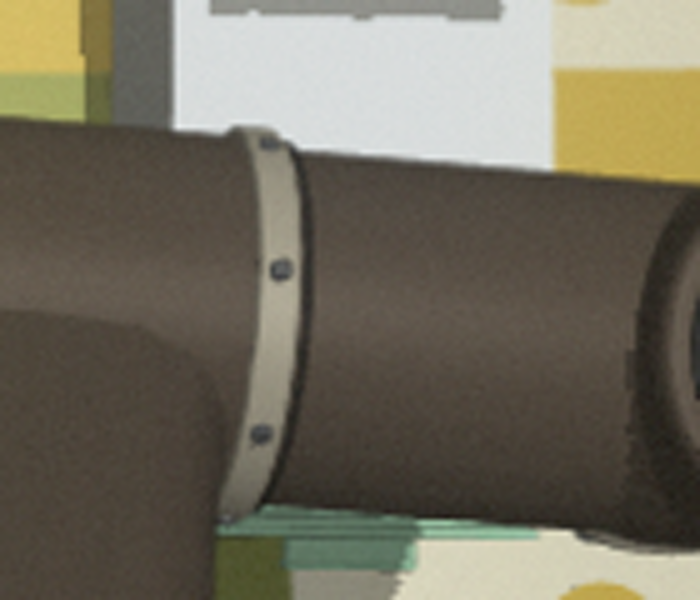

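```bash
python3 -m creep '[0,0,1.3,0,-0.4, 0,0,2.5,0,-0.4, 0,0,2.5,0,-0.4]'
```

```text
t: 6.85
position: [523.1, -240.9, 132.6]
eef_rot: [-0.001, -0.707, 0.707, 0.001]
contact_force: [-0.2, -0.3, -0.6]
grip_width: 0.479
```

```bash
python3 -m creep '[0,0,0.3,0,-0.4, 0,0,0.3,0,0.3, 0,0,0.3,0,0.3, 0,0,0.3,0,0.3, 0,0,0.3,0,0.3, 0,0,-2,0,0.3, 0,0,-6,0,0.3, 0,0,-8,0,0.3]'; python3 - <<'E'
from h import *
s=read_state();print(s["position"],s["contact_force"].round(1),s["grip_width"])
p=snapshot("scene");crop(p,"s4.png",190,140,330,260,5)
E
```

```text
t: 7.85
position: [524.8, -241.3, 216.1]
eef_rot: [0.001, -0.707, 0.707, -0.001]
contact_force: [0.4, -0.0, -0.0]
grip_width: 0.649
[ 524.75960333 -241.30893681  216.11582179] [ 0.4 -0.  -0. ] 0.6494728369782221
```

View pics/s4.png

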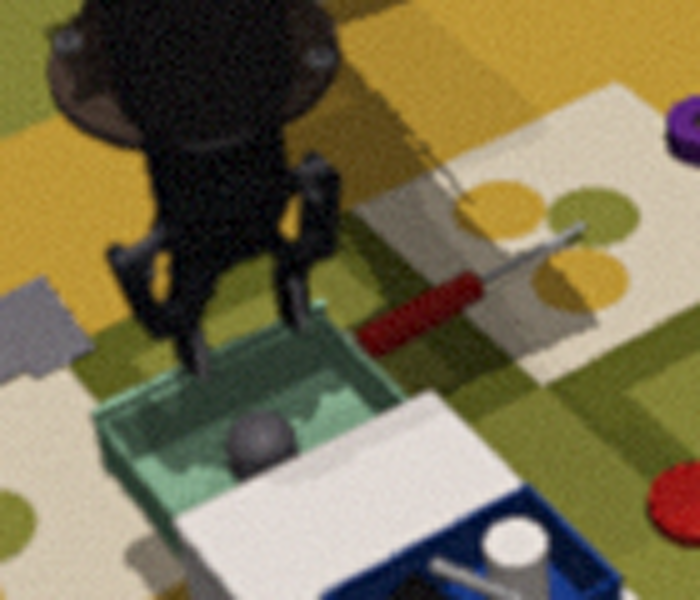

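```bash
python3 -m creep '[0,4,0,0,-1, 0,8,0,0,-1, 0,11.5,0,0,-1, 0,11.5,3,0,-1, 0,11.5,7.1,0,-1,0,11.5,7.1,0,-1,0,11.5,7.1,0,-1]' 30; python3 - <<'E'
from h import *
s=read_state();print(s["position"],s["contact_force"].round(1),s["grip_width"])
p=snapshot("scene");crop(p,"s5.png",190,140,330,260,5)
p=snapshot("top");crop(p,"t5.png",360,130,500,250,5)
E
```

```text
t: 8.78
position: [409.8, -241.3, 144.0]
eef_rot: [-0.0, 0.707, -0.707, 0.001]
contact_force: [-0.3, 0.1, 1.0]
grip_width: 0.001
[ 409.80103125 -241.29354724  144.0140878 ] [-0.3  0.1  1. ] 0.0014099330200450183
```

View pics/s5.png

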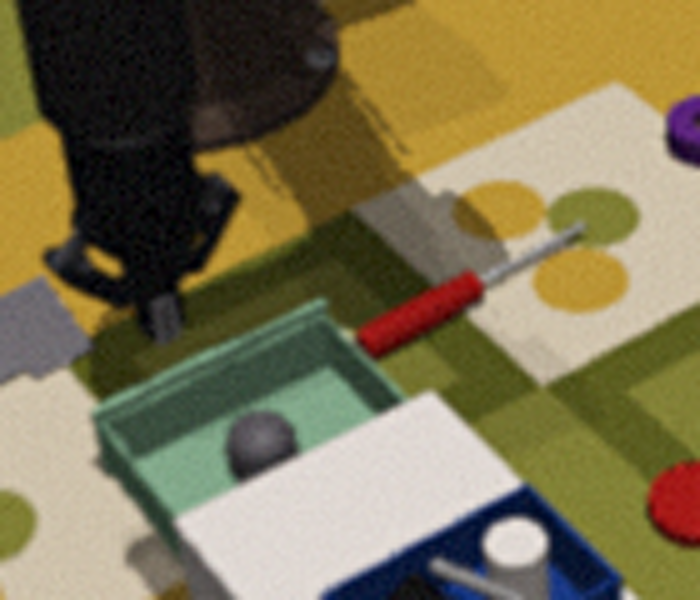

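View pics/t5.png

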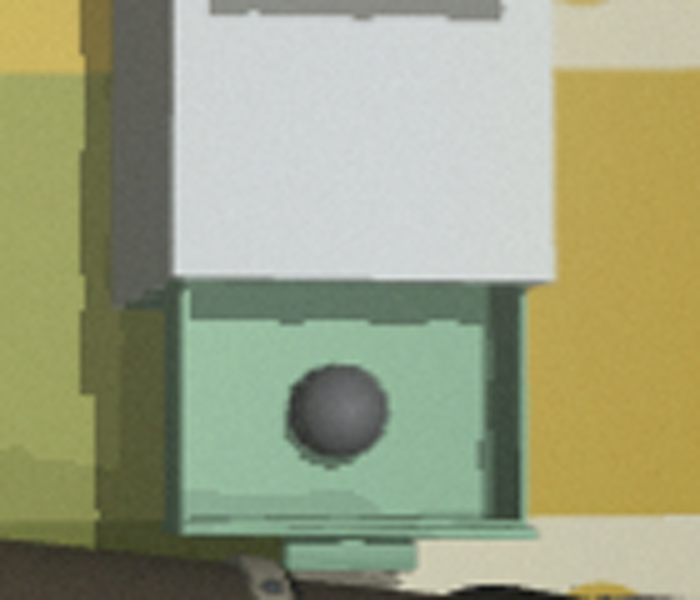

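```bash
python3 -m creep '[0,-1.2,0,0,-1, 0,-2.2,0,0,-1, 0,-3,0,0,-1, 0,-4,0,0,-1, 0,-5.2,0,0,-1, 0,-6.4,0,0,-1, 0,-7.6,0,0,-1, 0,-8.8,0,0,-1, 0,-10,0,0,-1, 0,-11,0,0,-1, 0,-11.8,0,0,-1, 0,-12.4,0,0,-1,0,-12.9,0,0,-1,0,-13.3,0,0,-1,0,-13.3,0,0,-1]';python3 - <<'E'
from h import *
s=read_state();print(s["position"],s["contact_force"].round(1))
p=snapshot("scene");crop(p,"s6.png",190,140,330,260,5)
p=snapshot("top");crop(p,"t6.png",360,130,500,250,5)
E
```

```text
t: 10.75
position: [542.5, -240.9, 142.9]
eef_rot: [0.0, -0.707, 0.707, -0.0]
contact_force: [0.3, -0.3, 0.5]
grip_width: -0.001
[ 542.49400108 -240.94755495  142.85071068] [ 0.3 -0.3  0.5]
```

View pics/s6.png

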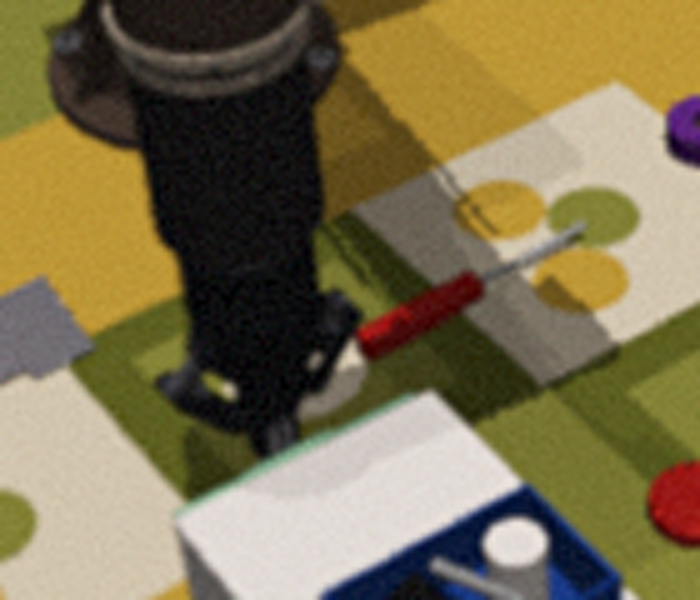

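```bash
python3 -m creep '[0,-0.3,0,0,-1, 0,-0.6,0,0,-1, 0,-0.9,0,0,-1, 0,-1.2,0,0,-1,0,-1.2,0,0,-1]'
```

```text
t: 11.48
position: [554.4, -241.0, 142.7]
eef_rot: [0.0, -0.707, 0.707, -0.0]
contact_force: [-0.4, -1.0, 0.6]
grip_width: -0.003
```

```bash
python3 -m creep '[0,-0.3,0,0,-1, 0,-0.6,0,0,-1,0,-0.6,0,0,-1]';python3 - <<'E'
from h import *
p=snapshot("scene");crop(p,"s7.png",190,180,330,300,5)
E
```

```text
t: 11.85
position: [555.2, -241.1, 142.4]
eef_rot: [-0.003, -0.707, 0.708, 0.003]
contact_force: [-15.2, 1.7, 10.4]
grip_width: -0.003
```

View pics/s7.png

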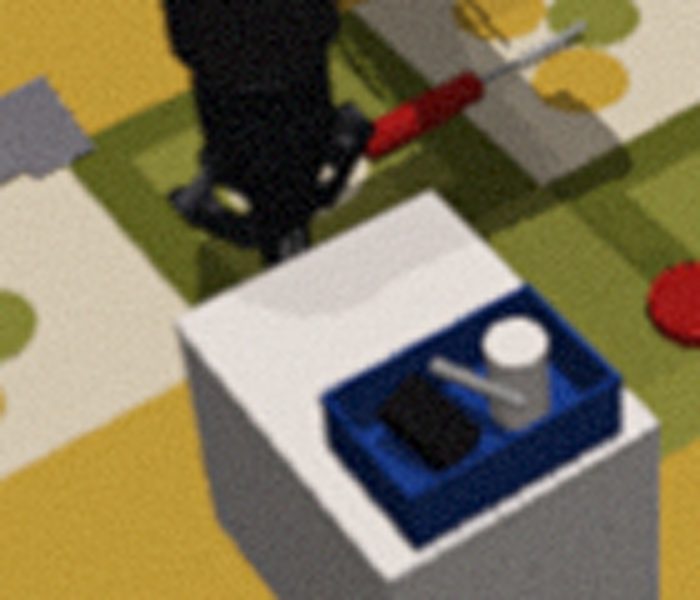

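```bash
python3 -m creep '[0,2,0,0,-1, 0,5,0,0,-1, 0,5,-4,0,0.5, 0,5,-9,0,1, -5,4.5,-9,0,1, -10.5,4,-9,0,1, -16,3.5,-9,0,1, -22,3,-9,0,1, -28,2.6,-9,0,1, -34,2.6,-9,0,1, -40,2.6,-9,0,1, -46,2.6,-9,0,1, -51,2.6,-9,0,1, -53.1,2.6,-9,0,1, -53.1,2.6,-9,0,1]' 20; python3 - <<'E'
from h import *
s=read_state();print(s["qpos"].round(2),s["position"],s["contact_force"].round(1),s["wrist_torque"].round(2))
p=snapshot("scene");crop(p,"s8.png",320,100,430,220,5);crop(p,"s8u.png",190,180,330,300,5)
p=snapshot("top");cv2.imwrite("pics/t8.png",p["color"][:,:,::-1])
E
```

```text
t: 13.78
position: [534.1, 291.2, 232.3]
eef_rot: [0.0, 0.708, -0.707, -0.0]
contact_force: [0.5, 0.4, 0.4]
grip_width: 0.998
[ 0.82  0.25 -0.14 -0.   -1.18  0.75] [534.10619508 291.18365482 232.29896839] [0.5 0.4 0.4] [-0.1   0.03  0.03]
```

View pics/s8.png

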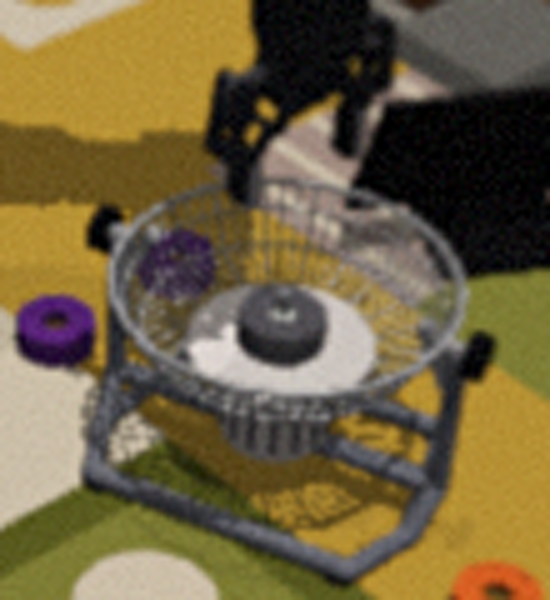

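View pics/t8.png

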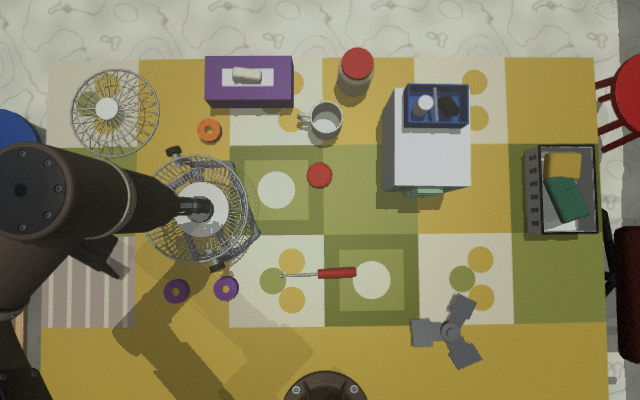

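View pics/s8u.png

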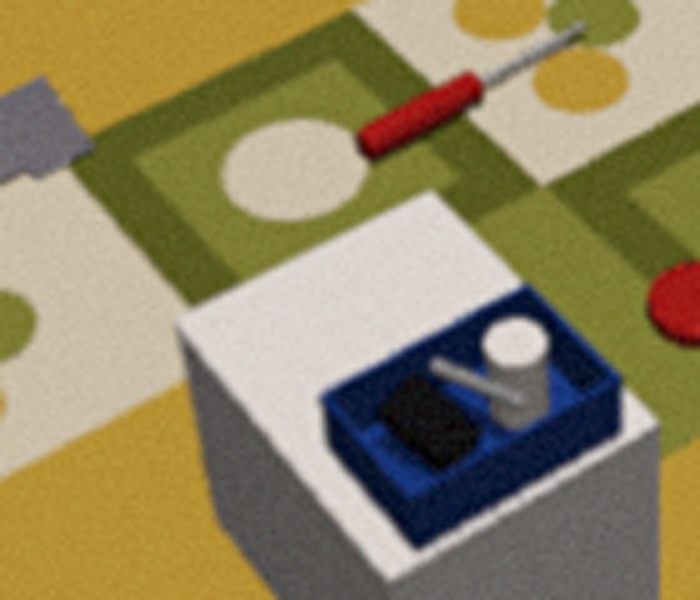

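```bash
python3 -m creep '[0.1,0,4,0,1, 0.1,0,8,0,1, 0.1,0,10.5,0,1, 0.1,0,11.9,0,1, 0.1,0,11.9,0,1, 0.1,0,11.9,0,0, 0.1,0,11.9,0,0, 0.1,0,11.9,0,0, 0.1,0,11.9,0,0]' 25;python3 - <<'E'
from h import *
s=read_state();print(s["qpos"].round(3),s["position"],s["contact_force"].round(1),s["wrist_torque"].round(2))
p=snapshot("scene");crop(p,"s9.png",320,100,430,220,5)
E
```

```text
t: 15.0
position: [535.0, 289.5, 115.4]
eef_rot: [0.001, -0.707, 0.707, -0.0]
contact_force: [-0.5, -0.1, 6.2]
grip_width: 0.693
[ 0.817  0.346 -0.293  0.001 -0.93   0.753] [535.02134793 289.4842127  115.35562033] [-0.5 -0.1  6.2] [-0.25  0.22 -0.01]
```

View pics/s9.png

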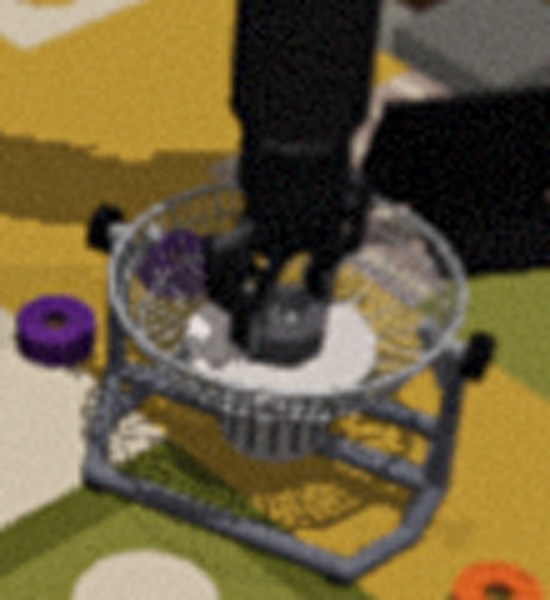

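```bash
python3 -m creep '[0,0,-0.2,0,0, 0,0,-0.2,0.4,0, 0,0,-0.2,0.8,0, 0,0,-0.2,1.2,0,0,0,-0.2,1.2,0]' 40;python3 - <<'E'
from h import *
s=read_state();print(s["qpos"].round(3),s["contact_force"].round(1),s["wrist_torque"].round(2),s["joint_efforts"].round(2),s["eef_rot"].round(4))
p=snapshot("scene");crop(p,"s10.png",350,140,410,190,12)
E
```

```text
t: 15.68
position: [534.2, 289.4, 115.8]
eef_rot: [0.0, -0.629, 0.777, 0.0]
contact_force: [0.7, 1.0, -1.6]
grip_width: 0.691
[ 0.817  0.345 -0.292 -0.    -0.933  0.544] [ 0.7  1.  -1.6] [ 0.69  0.01 -0.01] [ -0.98 -53.55  24.64   6.27  -0.48  -0.61] [ 2.000e-04 -6.294e-01  7.771e-01  2.000e-04]
```

View pics/s10.png

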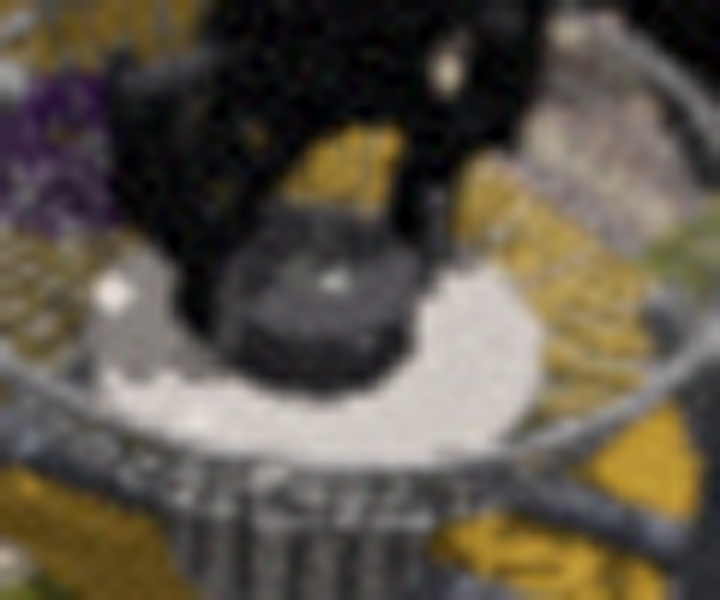

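```bash
python3 -m creep '[0,0,0,0.4,0, 0,0,0,0.8,0, 0,0,0,0.8,0]';python3 - <<'E'
from h import *
s=read_state();print(s["qpos"].round(3),s["contact_force"].round(1),s["wrist_torque"].round(2),s["joint_efforts"].round(2),s["grip_width"])
E
```

```text
t: 16.1
position: [534.3, 289.3, 115.8]
eef_rot: [0.0, -0.574, 0.819, 0.0]
contact_force: [0.3, 2.7, -0.5]
grip_width: 0.693
[ 0.817  0.345 -0.291 -0.    -0.933  0.406] [ 0.3  2.7 -0.5] [ 1.03  0.21 -0.03] [ -1.66 -53.61  24.35   6.55  -0.69  -0.59] 0.6931914578917117
```

```bash
python3 -m creep '[0,0,0,0,0, 0,0,0,0.4,0, 0,0,0,0.8,0, 0,0,0,0.8,0]' 70;python3 - <<'E'
from h import *
s=read_state();print(s["qpos"].round(3),s["contact_force"].round(1),s["wrist_torque"].round(2),s["joint_efforts"].round(2),s["grip_width"])
E
```

```text
t: 16.6
position: [534.2, 289.5, 115.9]
eef_rot: [0.0, -0.515, 0.857, 0.0]
contact_force: [-2.9, 4.6, -0.1]
grip_width: 0.678
[ 0.818  0.345 -0.291 -0.    -0.933  0.266] [-2.9  4.6 -0.1] [1.71 0.75 0.03] [ -2.95 -53.14  23.85   7.01  -0.83  -0.56] 0.6779066040780909
```

```bash
python3 -m creep '[0,0,0,0.8,0, 0,0,0,1.6,0, 0,0,0,2.4,0, 0,0,0,3.2,0, 0,0,0,4.0,0, 0,0,0,4.7,0, 0,0,0,4.7,0]' 50;python3 - <<'E'
from h import *
s=read_state();print(s["qpos"].round(3),s["contact_force"].round(1),s["wrist_torque"].round(2),s["joint_efforts"].round(2),s["grip_width"])
p=snapshot("scene");crop(p,"s11.png",350,130,410,190,10)
E
```

```text
t: 17.48
position: [535.2, 289.8, 116.3]
eef_rot: [0.001, -0.131, 0.991, 0.001]
contact_force: [1.9, 5.3, -1.3]
grip_width: 0.684
[ 0.817  0.345 -0.291  0.    -0.932 -0.554] [ 1.9  5.3 -1.3] [ 1.85 -0.79 -0.01] [ -1.88 -53.43  22.32   6.01  -1.88  -0.91] 0.6841726490927938
```

View pics/s11.png

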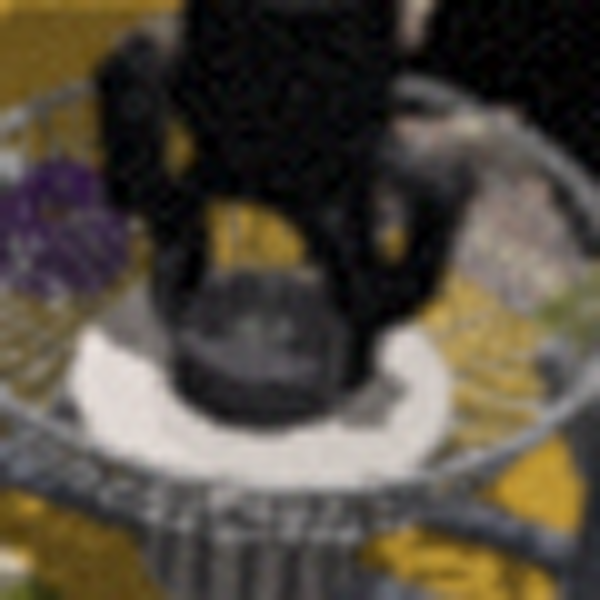

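```bash
python3 -m creep '[0,0,-0.2,0,0, 0,0,-0.4,0,0, 0,0,-0.6,0,0, 0,0,-0.6,0,0]';python3 - <<'E'
from h import *
s=read_state();print(s["qpos"].round(3),s["contact_force"].round(1),s["wrist_torque"].round(2),s["joint_efforts"].round(2),s["grip_width"])
E
```

```text
t: 18.02
position: [535.2, 289.8, 122.0]
eef_rot: [0.001, -0.132, 0.991, 0.001]
contact_force: [2.4, 5.1, -1.7]
grip_width: 0.688
[ 0.817  0.34  -0.284  0.    -0.945 -0.552] [ 2.4  5.1 -1.7] [ 1.95 -0.84 -0.01] [-2.240e+00 -5.388e+01  2.277e+01  6.340e+00 -2.050e+00 -1.000e-02] 0.687997206405414
```

```bash
python3 -m creep '[0,0,-1,0,0, 0,0,-2.5,0,0, 0,0,-4,0,0, 0,0,-5.5,0,0, 0,0,-7,0,0, 0,0,-8.5,0,0, 0,0,-9,0,0, 0,0,-9,0,0, 0,0,-9,0,0]';python3 - <<'E'
from h import *
s=read_state();print(s["qpos"].round(3),s["contact_force"].round(1),s["wrist_torque"].round(2),s["grip_width"])
p=snapshot("scene");crop(p,"s12.png",320,90,430,200,5);crop(p,"s12u.png",190,180,330,300,5)
p=snapshot("top");cv2.imwrite("pics/t12.png",p["color"][:,:,::-1])
E
```

```text
t: 19.15
position: [533.9, 288.8, 211.1]
eef_rot: [-0.001, -0.13, 0.991, -0.0]
contact_force: [-0.1, 0.1, -1.4]
grip_width: 0.68
[ 0.817  0.262 -0.173 -0.    -1.137 -0.556] [-0.1  0.1 -1.4] [ 0.    0.03 -0.04] 0.6795782859816608
```

View pics/s12.png

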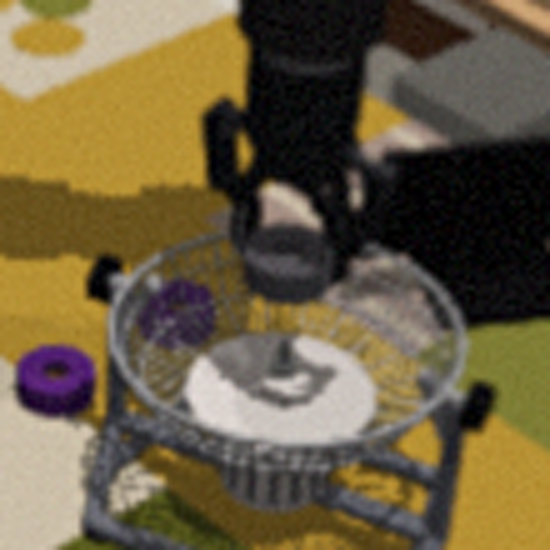

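View pics/t12.png

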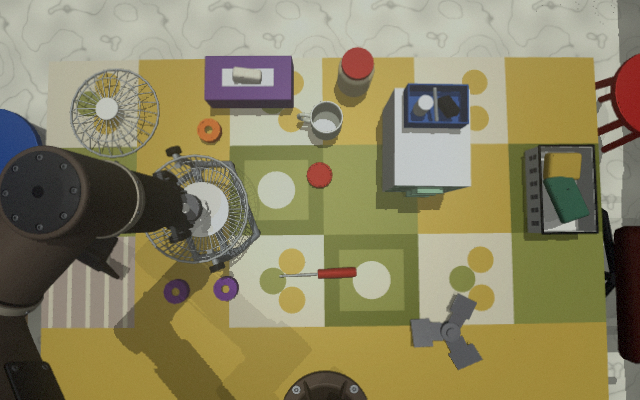

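```bash
python3 - <<'E'
from h import *
p=snapshot("scene")
for z in(172,195,207,231): print(z,((proj(p,[534,289,z])-[320,90]+.5)*5).round())
s=read_state();print(s["position"],np.abs(s["joint_vel"]).max(),s["grip_width"])
E
```

```text
172 [284. 320.]
195 [287. 292.]
207 [288. 278.]
231 [291. 248.]
[534.06775608 288.81020964 211.1951157 ] 0.002588385502348382 0.6808435230789749
```

```bash
python3 - <<'E'
from h import *
print(job_done()); s=read_state();print(s["t"],s["position"],s["grip_width"])
E
```

```text
the job is handed in; nothing more can be done
None
the job is handed in; nothing more can be done
```

I finished all the steps and handed the job in at about 19 s of the 67 s allowed. No verdict was reported.

- **Spinner and drawer:** I set the spinner down in the open top drawer and pushed the drawer shut slowly by its pull lip. It stopped dead at about 15 N, and the pictures show its front flush with the unit. The last picture of the spinner, taken before closing, shows it standing upright in the drawer.
- **Nut:** It loosens clockwise seen from above. I turned it 75° and lifted it straight off with almost no resistance.
- **Last checks:** The gripper holds the nut at rest, about 58 mm open at the 50 N setting. It is close to the fan's axis with its underside about 207 mm above the table, where 172 mm was needed. The wrist force is close to zero and the pictures show the bare shaft below.
- **Bystanders:** The lid, mug and screwdriver look unmoved in the last top picture.

**Checks that disagreed:**
- The two cameras differed by 2 to 5 mm on the spinner, nut and unit positions, and by up to about 10 mm on a few corner readings.
- While turning the nut, the wrist-torque reading about the vertical stayed near zero. I judged the direction from the last joint's effort instead. That effort stayed about 0.6 N m when I raised the grip, so the nut was turning with the fingers and not slipping.
- A side force of about 5 N showed while turning and disappeared once the nut was off the shaft.

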